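# Open the interlocked valve pair of a decanting manifold

## Task

On the decanting manifold, turn the isolating valve (slim grip, round cam plate under it) clockwise until it sits pressed home against its stop post; only then turn the delivery valve (thick grip) clockwise until it too is fully home against its own stop post, and let go. The delivery valve is locked by the cam plate until the isolating valve is home, and the stops and the lock are delicate: feel for them and never push a grip hard (about 15 N at most) against them. Leave the bottle, funnel, jug and cap beside the manifold alone.

Things in the scene. Friction and masses are not known exactly. Their poses are not given: they have to be found in the camera images.
- manifold: The fixed valve manifold: a grey base plate 220 (x) by 330 (y) by 12 mm with a steel pipe along its y axis and two brass valve bodies. Origin: centre of the plate's underside, on the table; z up. The isolating valve's upright turning axis stands at (0, +65) mm and the delivery valve's at (0, -65) mm in its frame. It is never moved by the robot.
- isolator_axis (a point): Point on the isolating valve's upright axis, at its lever's top face (113 mm above the table). Under the lever, 85 to 91 mm high, sits a round aluminium cam plate, radius 78 mm, with one shallow bite in its rim and a steel tab that meets the stop post. The plate is clamped to the lever at an angle that differs by up to 0.4 rad either way and is not reported.
- isolator_grip (a point): The isolating valve's grip: an upright round steel post, 18 mm diameter, standing 45 mm tall (113 to 158 mm above the table) on the end of a flat lever 18 mm wide, 90 mm from its turning axis. The point lies on the post's axis, 20 mm below its top.
- isolator (a joint): Angle of the isolating valve, rad, growing clockwise seen from above. At 0 its lever points along the manifold's -x; at 1.57 along its +y. Starts at 0 to 0.3. Its stop is met somewhere between 1.17 and 1.97, depending on how the cam plate is clamped. Stays where it is left; friction 0.35 N m (about 4 N at the grip).
- isolator_stop: Stop post of the isolating valve: sprung steel post, 12 mm diameter, 98 mm high, at the cam plate's rim. Origin on its axis, table height. Once the tab meets it, the push at the grip rises about 6 N per mm of grip travel. Home: at least 2 N on the post (friction then holds it). Over 24 N on it (about 24 N at the grip) damages it. The delivery valve is free within 0.05 rad of first contact.
- delivery_axis (a point): A point on the delivery valve's upright turning axis, at the top face of its lever (113 mm above the table). Below the lever, at the height of the cam plate, it carries a quarter-sector plate of 64 mm radius which can turn only through the bite in the cam plate when that faces it.
- delivery_grip (a point): The delivery valve's grip: an upright round steel post, 34 mm diameter, standing 45 mm tall (113 to 158 mm above the table) on the end of a flat lever 18 mm wide, 90 mm from its turning axis. The point lies on the post's axis, 20 mm below its top.
- delivery (a joint): Angle of the delivery valve, rad, growing clockwise seen from above. At 0 its lever points along the manifold's -y, at 1.57 along its -x, where it meets its stop post. Starts at 0; turns only to about 0.2 while locked; stays where left; friction 0.35 N m (4 N at the grip). Over 40 N between the plates when locked (about 22 N at the grip) damages the interlock.
- delivery_stop: Stop post of the delivery valve: a steel post 12 mm in diameter, 116 mm high, on a stiff spring, that meets the lever's side 70 mm from the turning axis when the valve is at 1.57 rad. Origin on its axis at table height. The push needed at the grip then rises by about 4 N for each mm of grip travel. More than 24 N at the post (about 23 N at the grip) damages it.
- bottle: Bystander: dark glass bottle 68 mm diameter, 170 mm high, loose on the table. Origin at the centre of its underside.
- funnel: Bystander: steel funnel standing mouth down, 124 mm diameter, 120 mm high, loose on the table. Origin at the centre of its underside.
- jug: Bystander: yellowish plastic measuring mug 90 mm diameter, 110 mm high, loose on the table. Origin at the centre of its underside.
- cap: Bystander: black screw cap 56 mm diameter, 22 mm high, loose on the table. Origin at the centre of its underside.

How it is judged:
By the outcome, as a careful person would: the job done as asked, in the order asked, and still so for the second after the job is handed in, with the robot touching nothing.
It also fails if it takes over 72 s, if anything falls off the work surface, if the arm or the gripper's body presses on something with over 40 N, if the wrist force passes 120 N, or if a joint passes its speed limit or range.

## Robot

A 7-joint arm with a two-finger parallel gripper is mounted at the origin on the work surface. World frame = base frame: x ahead of the robot, y to its left, z up, the work surface at z = 0. Lengths are in mm, angles in rad, forces in N, time in s.
With the tool pointing down it reaches from about 400 to 875 mm from the base axis. Payload 4.4 kg.
Tool frame: the origin (TCP) lies midway between the tips of the shut fingers; the grasp point (between the pads) lies 19 mm behind it; z points along the fingers, y is the direction in which the jaws open and shut (so a half turn about z gives the same grasp; the last joint's range is limited). The gripper opens to 85 mm and grips with 20 to 120 N. Pads are 22 mm wide; open, the fingers measure 114 mm over their backs; the gripper's body (76 mm by 85 mm) begins 54 mm behind the grasp point. The pads swing forward as they close: fully open they stand 13 mm farther back than shut.
Start: joints at [1.251, 0.628, 0.038, 1.517, -0.027, 0.996, -0.02], TCP at [163.232, -629.184, 231.313] pointing down, gripper open.
Joint ranges: [-3.06, 3.06], [-0.37, 2.12], [-1.25, 1.32], [0.18, 2.47], [-1.1, 4.24], [0.23, 1.98], [-2.94, 2.94]. Speed limits (rad/s): [2.57, 2.57, 3.14, 3.14, 3.14, 3.14, 3.14].

## Interface

Orientations are given as [roll, pitch, yaw] about the fixed x, y, z axes, in that order (R = Rz(yaw) Ry(pitch) Rx(roll)).
In Python, from cell import * gives the robot as it stands. The module is installed in compiled form; this text tells all that it offers.
- The arm moves only by the tool move_arm, never from a script. Its argument "series" is a list of rows, each a list of 2 entries, a list of its own where there are three numbers: the shift along the tool's x, y, z in m, then the turn about the tool's z in rad. In form: [[[x, y, z], yaw], ...]. A call has 1 to 5 rows; each row is the pose to reach, as a shift and turn from the pose measured when the call began, along the tool's axes at that moment; what a row does not reach only later rows make up. A row lasts 1/8 s, in which the tool goes at most 62.5 mm and 10.7 degrees, less where a joint would pass 70% of its speed; a pose out of reach is approached as far as the arm can. A call with a gripper value outside its range is refused whole. "claw" is the opening, from 0 (shut) to 1 (fully open), set as the call begins (left out, the last holds). The fingers move at their own pace and stop on an object; the grip force is fixed at half the most. Time passes only in rows, so rows that repeat a pose let the fingers close. It gives the time, the measured TCP pose, the force and the opening at its end, in the units of the state.
- read_state(): the state, without advancing time (a new reading comes with each control period).
- get_image(name): name is "side" or "top"; returns the picture (420x560x3 uint8, blue, green, red); there is no depth.
- camera_model(name): a dict with "fov_y" (degrees; the focal length in pixels is half the picture's height over the tangent of half this angle, whatever the lens; pixels are square), "cx", "cy" (the principal point, pixels), "pose" (4x4, takes a point from camera to world coordinates). Camera axes: x right, y down, z forward; pixel columns grow to the right and rows downward; lengths in mm; the calibration is good to about 2 mm. A picture is of the moment at which its call begins. camera_model takes no time and is no camera call.
- finish_job(): hands the job in, once; it reports no verdict.
The state is a dict: "clock": time; "qpos": joint angles; "qd": joint speeds; "tau": joint torques, N m; "eef_pos": TCP position; "tool_rot": TCP orientation; "force": force on the tool from outside, world axes, zero at the start; "torque": the same for the moment, N m; "width": finger opening in mm.
Only numpy, scipy, OpenCV 4.12 (cv2) and the standard library are available. Lean on these libraries where they do the work, as an engineer would, in place of code of your own. Each camera call takes 0.05 s, during which the arm holds its last target. There are 200 camera calls.

## Working session

There is one attempt and no reset: what is moved stays moved. The work goes in short steps, Python scripts to look and compute and a tool call to move; the robot and the scene stay as the last step left them, time stands still between calls to the robot, and variables do not carry over. Pictures are saved under pics/ and viewed, about 8 in all and at most 12, crops included, and the job is handed in when it is done.

Besides the shell and the picture viewer there is one more tool, called as a command line: name --argument value ..., lists and objects as JSON in quotes. move_arm: Moves the arm, as the interface text tells. Its arguments: {"type":"object","properties":{"series":{"type":"array"},"claw":{"type":"number"}},"required":["series"]}

```bash
mkdir -p pics
cat > h.py <<'E'
from cell import *
import numpy as np, cv2
def K(n):
    m=camera_model(n); f=210/np.tan(np.radians(m["fov_y"]/2)); return f,m["cx"],m["cy"],np.array(m["pose"])
def ray(n,u,v):
    f,cx,cy,P=K(n); d=P[:3,:3]@np.array([(u-cx)/f,(v-cy)/f,1]); return P[:3,3],d
def onz(n,u,v,z):
    o,d=ray(n,u,v); return o+d*(z-o[2])/d[2]
def proj(n,p):
    f,cx,cy,P=K(n); q=P[:3,:3].T@(np.array(p,float)-P[:3,3]); return f*q[0]/q[2]+cx,f*q[1]/q[2]+cy
E
python3 - <<'E'
from h import *
for n in("top","side"):
    cv2.imwrite(f"pics/{n}0.png",get_image(n)); m=camera_model(n);print(n,m["fov_y"],m["cx"],m["cy"],np.round(m["pose"],3).tolist(),[k for k in m])
s=read_state(); print(s)
E
```

```text
top 53.78282267658425 280.2234755837099 212.2988493459653 [[-0.018, -0.994, 0.106, 441.804], [-1.0, 0.02, 0.015, -17.541], [-0.017, -0.106, -0.994, 1105.676], [0.0, 0.0, 0.0, 1.0]] ['fov_y', 'cx', 'cy', 'pose']
side 53.141931530560704 273.26789227802146 202.70317856587246 [[0.922, -0.291, 0.255, 278.807], [-0.387, -0.696, 0.605, -682.754], [0.002, -0.656, -0.754, 922.686], [0.0, 0.0, 0.0, 1.0]] ['fov_y', 'cx', 'cy', 'pose']
{'clock': 0.1, 'qpos': array([ 1.2511795 ,  0.62922329,  0.03842641,  1.51822143, -0.02697545,
        0.99628846, -0.02002174]), 'qd': array([ 0.00038802, -0.00306921, -0.00107291, -0.00228748,  0.00075693,
        0.0003845 ,  0.0007326 ]), 'tau': array([ 2.91044344e-03, -5.64526391e+01,  1.22994907e+00, -1.93972349e+01,
        1.11362227e-02,  5.53643345e-03, -7.74275406e-06]), 'eef_pos': array([ 163.11730182, -628.65533283,  230.51526638]), 'tool_rot': array([-3.13996972e+00,  2.32797657e-05,  2.53824355e-01]), 'force': array([-0.21251684, -0.63907771,  0.21449541]), 'torque': array([ 0.02381231, -0.0138162 ,  0.02803299]), 'width': 85.70922318422014}
```

View pics/top0.png

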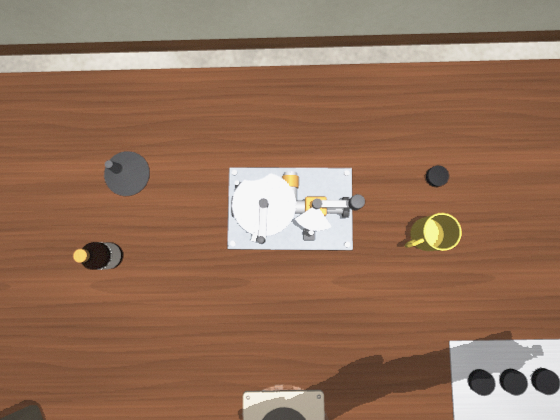

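View pics/side0.png

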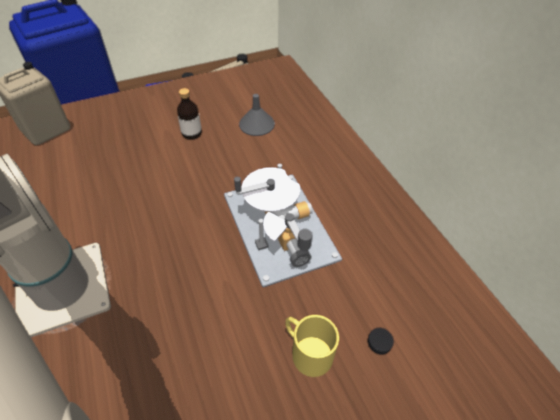

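The top view shows the manifold plate at about cols 229–352 and rows 168–249. The isolator hub is at (264,204) with its grip near (261,240). The delivery hub is at (317,204) with its grip near (358,202). The bystanders are well clear. Next I'll measure on an enlarged crop.

Run:
```python
from h import *
im=cv2.imread("pics/top0.png")
hsv=cv2.cvtColor(im,cv2.COLOR_BGR2HSV)
m=((hsv[...,1]<60)&(hsv[...,2]>110)).astype(np.uint8); m[:150]=0;m[265:]=0;m[:,:215]=0;m[:,370:]=0
m=cv2.morphologyEx(m,cv2.MORPH_CLOSE,np.ones((9,9)))
c=max(cv2.findContours(m,0,2)[0],key=cv2.contourArea); r=cv2.minAreaRect(c); b=cv2.boxPoints(r)
W=np.array([onz("top",*p,12) for p in b]); print(b.round(1).tolist(),W.round(1).tolist(),[np.linalg.norm(W[i]-W[i-1]).round(1) for i in range(4)],W.mean(0))
for nm,u,v,z in(("isoaxis",264,203,118),("isogrip",260,240,158),("delaxis",317,203,118),("delgrip",358,202,158)): print(nm,onz("top",u,v,z).round(1))
cr=cv2.resize(im[155:260,220:375],None,fx=5,fy=5,interpolation=cv2.INTER_CUBIC);cv2.imwrite("pics/c1.png",cr)
s=cv2.imread("pics/side0.png")[160:285,215:345];cv2.imwrite("pics/c2.png",cv2.resize(s,None,fx=4.6,fy=4.6,interpolation=cv2.INTER_CUBIC))
```

```text
[[227.0, 167.0], [364.0, 167.0], [364.0, 249.0], [227.0, 249.0]] [[684.0, 140.4, 12.0], [675.9, -227.3, 12.0], [457.2, -218.6, 12.0], [463.9, 141.5, 12.0]] [np.float64(220.1), np.float64(367.8), np.float64(218.8), np.float64(360.1)] [570.26564814 -40.99134319  12.        ]
isoaxis [570.4  36.3 118. ]
isogrip [480.1  44.5 158. ]
delaxis [567.8 -91.  118. ]
delgrip [ 563.1 -182.3  158. ]
```

View pics/c1.png

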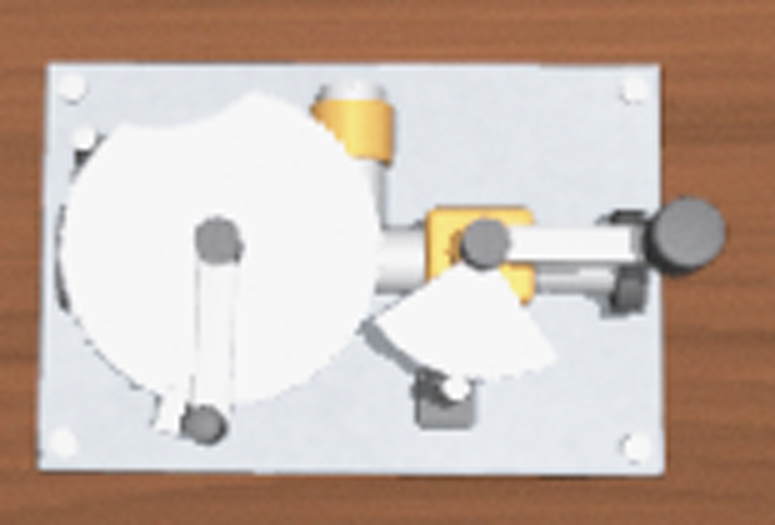

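View pics/c2.png

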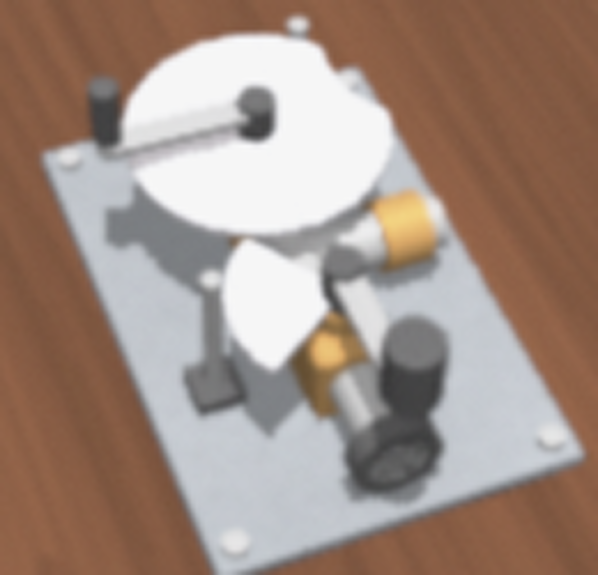

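```bash
cat >> h.py <<'E'
from scipy.spatial.transform import Rotation as Ro
def rel(p,yaw):
    s=read_state(); R=Ro.from_euler("xyz",s["tool_rot"]); y=s["tool_rot"][2]
    d=R.inv().apply(np.array(p)-s["eef_pos"])/1000; t=-(yaw-y); print("shift",d.round(4),"turn",round((t+np.pi)%(2*np.pi)-np.pi,3),"q",s["qpos"].round(2),"F",s["force"].round(1),"t",s["clock"])
E
python3 - <<'E'
from h import *
g=lambda x,y:((x+.5)/5-.5+220,(y+.5)/5-.5+155)
C=np.array([onz("top",*g(*p),12)[:2] for p in((48,64),(661,66),(664,472),(38,470))])
print(C.round(1).tolist(),[np.linalg.norm(C[i]-C[i-1]).round(1) for i in range(4)],C.mean(0))
e=(C[0]-C[1]+C[3]-C[2]);a=np.arctan2(-e[0],e[1]);print("yaw",a)
o=C.mean(0);R=np.array([[np.cos(a),-np.sin(a)],[np.sin(a),np.cos(a)]]);A=o+R@[0,65];D=o+R@[0,-65]
print("pred iso",A,"del",D)
P={}
for n,p,z in(("iso",(217,240),120),("isog",(205,423),158),("del",(485,243),120),("delg",(690,228),158),("istop",(85,138),98),("dstop",(455,386),116),("tab",(168,412),91)):
    P[n]=onz("top",*g(*p),z)[:2];print(n,P[n].round(1))
v=R.T@(P["isog"]-A);print("iso r,theta",np.hypot(*v),np.arctan2(v[1],-v[0]));v=R.T@(P["delg"]-D);print("del r,theta",np.hypot(*v),np.arctan2(-v[0],-v[1]))
for k in("istop","tab"):
    v=R.T@(P[k]-A);print(k,np.hypot(*v),np.arctan2(v[1],-v[0]))
# side triangulation check
h=lambda x,y:((x+.5)/4.6-.5+215,(y+.5)/4.6-.5+160)
for k,p,z in(("isog",(104,88),158),("delg",(415,345),158),("iso",(256,100),120)): print("side",k,onz("side",*h(*p),z).round(1))
rel([P["isog"][0],P["isog"][1],230],np.pi)
E
```

```text
[[682.8, 134.5], [674.4, -194.6], [457.8, -188.3], [465.0, 140.9]] [np.float64(217.9), np.float64(329.2), np.float64(216.7), np.float64(329.3)] [569.99491298 -26.86314865]
yaw -0.02356427262433041
pred iso [571.52644896  38.11880575] del [568.46337701 -91.84510305]
iso [571.2  38.6]
isog [481.9  43.1]
del [567.1 -89.9]
delg [ 567.3 -181.5]
istop [626.2 104.4]
dstop [499. -74.]
tab [490.4  65.5]
iso r,theta 89.78499391003967 0.03185498512599768
del r,theta 89.68011997251254 -0.010307395826989427
istop 85.94747832092459 2.2369327214218755
tab 85.56958210464379 0.30172351288034555
side isog [484.1  39.8 158. ]
side delg [ 566.3 -185.7  158. ]
side iso [571.9  32.9 120. ]
shift [ 0.4772 -0.5702  0.0014] turn -2.888 q [ 1.25  0.63  0.04  1.52 -0.03  1.   -0.02] F [-0.2 -0.6  0.2] t 0.1
```

move_arm --series '[[[0.05,-0.033,-0.002],-0.18],[[0.1,-0.067,-0.004],-0.36],[[0.15,-0.1,-0.006],-0.54],[[0.2,-0.133,-0.008],-0.72],[[0.25,-0.167,-0.01],-0.9]]' --claw 0.5

```text
clock: 0.72
eef_pos: [364.1, -402.6, 240.7]
tool_rot: [-3.14, -0.001, 1.16]
force: [0.4, -0.1, 0.3]
width: 42.6
```

```bash
python3 -c "
from h import *
rel([482,43,235],np.pi-.03+.02);print(read_state()['eef_pos'],read_state()['tool_rot'],read_state()['width'])"
```

```text
shift [ 0.4556 -0.0701  0.0064] turn -1.972 q [ 0.94  0.47 -0.23  1.8   0.13  0.89  0.24] F [ 0.4 -0.1  0.3] t 0.725
[ 364.13950153 -402.63549225  240.72300992] [-3.14048408e+00 -1.29330453e-03  1.15956056e+00] 42.56854906444674
```

move_arm --series '[[[0.06,-0.009,0.0],-0.18],[[0.12,-0.018,0.0],-0.36],[[0.18,-0.028,0.0],-0.54],[[0.24,-0.037,0.0],-0.72],[[0.3,-0.046,0.0],-0.9]]'

```text
clock: 1.35
eef_pos: [442.0, -107.5, 241.1]
tool_rot: [3.141, -0.001, 2.065]
force: [0.6, -0.3, -0.4]
width: 42.7
```

```bash
python3 -c "
from h import *
rel([482,43,235],3.086)"
```

```text
shift [0.1135 0.1066 0.0063] turn -1.021 q [ 0.57  0.38 -0.53  2.01  0.25  0.81  0.39] F [ 0.6 -0.3 -0.4] t 1.35
```

move_arm --series '[[[0.025,0.023,0.0],-0.18],[[0.05,0.046,0.0],-0.36],[[0.075,0.07,0.0],-0.54],[[0.1,0.094,0.003],-0.72],[[0.1135,0.1066,0.006],-0.9]]'

```text
clock: 1.98
eef_pos: [482.2, 45.0, 235.3]
tool_rot: [3.139, -0.001, 2.973]
force: [0.6, 0.0, -0.1]
width: 42.5
```

```bash
python3 -c "
from h import *
rel([482,43,123],3.086)"
```

```text
shift [-0.0002 -0.0022  0.1123] turn -0.113 q [ 0.39  0.48 -0.77  1.95  0.42  0.88  0.8 ] F [ 0.6  0.  -0.1] t 1.975
```

move_arm --series '[[[0.0,-0.002,0.02],-0.11],[[0.0,-0.003,0.045],-0.11],[[0.0,-0.003,0.065],-0.11]]'

```text
clock: 2.35
eef_pos: [481.2, 41.8, 169.1]
tool_rot: [3.14, -0.002, 3.083]
force: [0.0, 0.1, -0.7]
width: 42.9
```

```bash
python3 -c "
from h import *
rel([482.5,42,123],3.086)
im=get_image('side')[140:290,190:350];cv2.imwrite('pics/s3.png',cv2.resize(im,None,fx=4,fy=4,interpolation=cv2.INTER_CUBIC))"
```

```text
shift [-0.0014  0.0002  0.0461] turn -0.003 q [ 0.35  0.57 -0.72  2.02  0.55  0.74  0.8 ] F [ 0.   0.1 -0.7] t 2.35
```

View pics/s3.png

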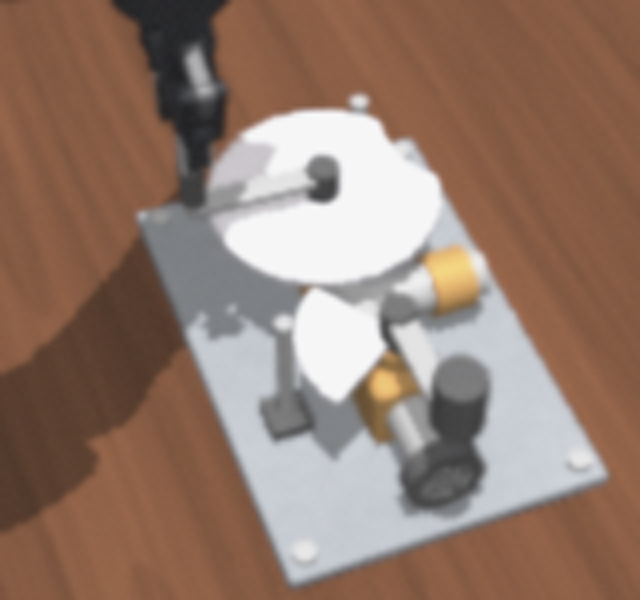

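The fingers, around (190,150) in the crop, sit right above the slim post at (192,190). I'll descend.

move_arm --series '[[[-0.001,0.0,0.012],0],[[-0.001,0.0,0.024],0],[[-0.001,0.0,0.036],0],[[-0.001,0.0,0.045],0]]'

```text
clock: 2.9
eef_pos: [480.5, 41.5, 121.6]
tool_rot: [3.14, -0.005, 3.083]
force: [-0.4, -0.3, 0.1]
width: 42.7
```

```bash
python3 -c "
from h import *
rel([482.5,42,124],3.086)"
```

```text
shift [-0.0019  0.0006 -0.0024] turn -0.003 q [ 0.29  0.64 -0.65  2.06  0.64  0.64  0.72] F [-0.4 -0.3  0.1] t 2.9
```

move_arm --series '[[[-0.0015,0.0,-0.002],0],[[-0.0015,0.0,-0.002],0]]' --claw 0.3

```text
clock: 3.15
eef_pos: [482.6, 41.6, 123.9]
tool_rot: [3.14, -0.004, 3.083]
force: [-0.4, 0.7, 0.3]
width: 25.7
```

move_arm --series '[[[-0.001,0.012,-0.001],0.13],[[-0.003,0.0235,-0.001],0.26],[[-0.007,0.0345,-0.001],0.39],[[-0.012,0.045,-0.001],0.52],[[-0.0185,0.055,-0.001],0.65]]'

```text
clock: 3.78
eef_pos: [502.0, 93.5, 124.8]
tool_rot: [-3.134, -0.006, 2.428]
force: [-3.7, -4.1, 1.5]
width: 25.6
```

```bash
cat >> h.py <<'E'
def iso(A=np.array([571.5,38.1]),m=-0.0236):
    s=read_state();v=s["eef_pos"][:2]-A;th=np.arctan2(v[1],-v[0]);y=s["tool_rot"][2];u=np.array([np.cos(y),np.sin(y)]);t=np.array([np.sin(y),-np.cos(y)]);F=s["force"][:2]
    print("r",np.hypot(*v).round(1),"thw",th.round(3),"yawth",round(np.pi-y,3),"Fr",(F@u).round(1),"Ft",(F@t).round(1),"z",s["eef_pos"][2].round(1),"w",s["width"].round(1),"t",s["clock"],"q7",s["qpos"][6].round(2))
E
python3 -c "
from h import *
iso()"
```

```text
Traceback (most recent call last):
  File "h.py", line 17, in iso
    print("r",np.hypot(*v).round(1),"thw",th.round(3),"yawth",round(np.pi-y,3),"Fr",(F@u).round(1),"Ft",(F@t).round(1),"z",s["eef_pos"][2].round(1),"w",s["width"].round(1),"t",s["clock"],"q7",s["qpos"][6].round(2))
                                                                                                                                                        ^^^^^^^^^^^^^^^^
AttributeError: 'float' object has no attribute 'round'
```

move_arm --series '[[[0.0,0.012,0],0.13],[[-0.002,0.0235,0],0.26],[[-0.006,0.0345,0],0.39],[[-0.011,0.045,0],0.52],[[-0.0175,0.055,0],0.65]]'

```text
clock: 4.4
eef_pos: [548.7, 124.2, 124.4]
tool_rot: [-3.128, -0.001, 1.774]
force: [-5.5, 0.2, 2.7]
width: 25.8
```

```bash
sed -i 's/s\["width"\].round(1)/round(s["width"],1)/' h.py
python3 -c "
from h import *
iso()"
```

```text
r 89.1 thw 1.312 yawth 1.368 Fr 1.3 Ft -5.3 z 124.4 w 25.8 t 4.4 q7 -0.33
```

```bash
python3 -c "
from h import *
im=get_image('top')[155:260,205:360];cv2.imwrite('pics/t4.png',cv2.resize(im,None,fx=5,fy=5,interpolation=cv2.INTER_CUBIC))"
```

```text
(no output)
```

View pics/t4.png

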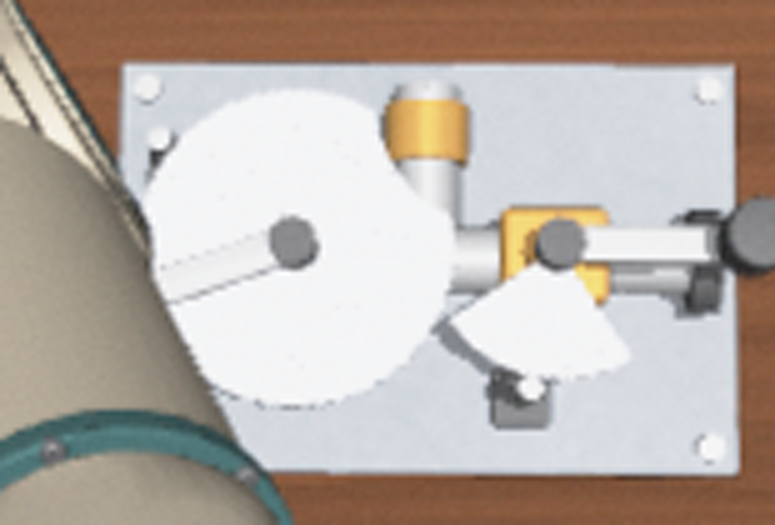

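The stop post is at (160,138) with no tab beside it yet. The bite, at (410,170), still needs about 0.56 rad to face the delivery valve, so contact should come near 1.8 rad. I'll continue with smaller steps.

move_arm --series '[[[0.001,0.005,0],0.04],[[0.0005,0.01,0],0.08],[[0.0,0.015,0],0.12],[[-0.001,0.02,0],0.17],[[-0.002,0.025,0],0.22]]'

```text
clock: 5.08
eef_pos: [576.4, 128.5, 124.5]
tool_rot: [-3.132, 0.0, 1.547]
force: [-5.3, 1.4, 3.6]
width: 25.6
```

```bash
python3 -c "
from h import *
iso()"
```

```text
r 90.6 thw 1.625 yawth 1.594 Fr 1.2 Ft -5.4 z 124.5 w 25.6 t 5.075 q7 -0.48
```

move_arm --series '[[[0.0,0.002,0],0.02],[[0.0,0.004,0],0.04],[[0.0,0.006,0],0.07],[[-0.0005,0.008,0],0.09]]'

```text
clock: 5.58
eef_pos: [584.5, 127.9, 124.5]
tool_rot: [-3.132, 0.001, 1.456]
force: [-5.1, -0.6, 2.8]
width: 26.2
```

```bash
python3 -c "
from h import *
iso()"
```

```text
r 90.7 thw 1.715 yawth 1.686 Fr -1.2 Ft -5.0 z 124.5 w 26.2 t 5.575 q7 -0.54
```

move_arm --series '[[[0.0,0.0015,0],0.015],[[0.0,0.003,0],0.03]]'

```text
clock: 5.82
eef_pos: [587.6, 127.5, 124.5]
tool_rot: [-3.132, 0.002, 1.425]
force: [-3.9, 0.6, 3.5]
width: 25.5
```

```bash
python3 -c "
from h import *
iso()"
```

```text
r 90.8 thw 1.749 yawth 1.717 Fr 0.0 Ft -4.0 z 124.5 w 25.5 t 5.825 q7 -0.57
```

move_arm --series '[[[0.0,0.001,0],0.01],[[0.0,0.002,0],0.02],[[0.0,0.003,0],0.03]]'

```text
clock: 6.2
eef_pos: [590.6, 126.9, 124.5]
tool_rot: [-3.132, 0.002, 1.394]
force: [-4.4, 0.3, 3.2]
width: 25.8
```

move_arm --series '[[[0.0,0.001,0],0.01],[[0.0,0.002,0],0.02]]'

```text
clock: 6.45
eef_pos: [592.7, 126.5, 124.5]
tool_rot: [-3.132, 0.002, 1.374]
force: [-4.7, -0.5, 3.2]
width: 25.3
```

move_arm --series '[[[0.0,0.001,0],0.01],[[0.0,0.002,0],0.02]]'

```text
clock: 6.7
eef_pos: [594.7, 126.1, 124.5]
tool_rot: [-3.132, 0.002, 1.353]
force: [-3.8, -1.6, 3.3]
width: 25.9
```

```bash
python3 -c "
from h import *
iso()"
```

```text
r 91.0 thw 1.828 yawth 1.789 Fr -2.4 Ft -3.4 z 124.5 w 25.9 t 6.7 q7 -0.61
```

move_arm --series '[[[-0.0002,0.0008,0],0.01],[[-0.0003,0.0016,0],0.02]]'

```text
clock: 6.95
eef_pos: [596.2, 125.7, 124.4]
tool_rot: [-3.132, 0.002, 1.332]
force: [-3.2, -0.0, 1.9]
width: 25.8
```

```bash
python3 -c "
from h import *
iso()"
```

```text
r 91.0 thw 1.846 yawth 1.809 Fr -0.8 Ft -3.1 z 124.4 w 25.8 t 6.95 q7 -0.63
```

move_arm --series '[[[-0.0002,0.0008,0],0.01],[[-0.0003,0.0016,0],0.02]]'

```text
clock: 7.2
eef_pos: [597.8, 125.2, 124.4]
tool_rot: [-3.132, 0.002, 1.312]
force: [-3.8, -0.2, 2.9]
width: 25.9
```

```bash
python3 -c "
from h import *
iso()"
```

```text
r 91.0 thw 1.864 yawth 1.83 Fr -1.1 Ft -3.6 z 124.4 w 25.9 t 7.2 q7 -0.64
```

move_arm --series '[[[-0.0002,0.0008,0],0.01],[[-0.0003,0.0016,0],0.02]]'

```text
clock: 7.45
eef_pos: [599.4, 124.8, 124.4]
tool_rot: [-3.132, 0.002, 1.291]
force: [-3.5, 0.5, 2.1]
width: 25.7
```

```bash
python3 -c "
from h import *
iso()"
```

```text
r 91.0 thw 1.882 yawth 1.85 Fr -0.5 Ft -3.5 z 124.4 w 25.7 t 7.45 q7 -0.66
```

move_arm --series '[[[-0.0002,0.0008,0],0.01],[[-0.0003,0.0016,0],0.02]]'

```text
clock: 7.7
eef_pos: [600.9, 124.2, 124.5]
tool_rot: [-3.132, 0.002, 1.271]
force: [-3.8, 0.7, 2.3]
width: 25.7
```

```bash
python3 -c "
from h import *
iso()"
```

```text
r 91.0 thw 1.9 yawth 1.871 Fr -0.4 Ft -3.8 z 124.5 w 25.7 t 7.7 q7 -0.67
```

move_arm --series '[[[-0.0002,0.0008,0],0.01],[[-0.0003,0.0016,0],0.02]]'

```text
clock: 7.95
eef_pos: [602.5, 123.6, 124.5]
tool_rot: [-3.132, 0.002, 1.25]
force: [-3.6, 1.3, 2.5]
width: 25.7
```

```bash
python3 -c "
from h import *
iso()
im=get_image('top')[155:260,205:360];cv2.imwrite('pics/t5.png',cv2.resize(im,None,fx=5,fy=5,interpolation=cv2.INTER_CUBIC))"
```

```text
r 91.0 thw 1.918 yawth 1.891 Fr 0.1 Ft -3.8 z 124.5 w 25.7 t 7.95 q7 -0.68
```

View pics/t5.png

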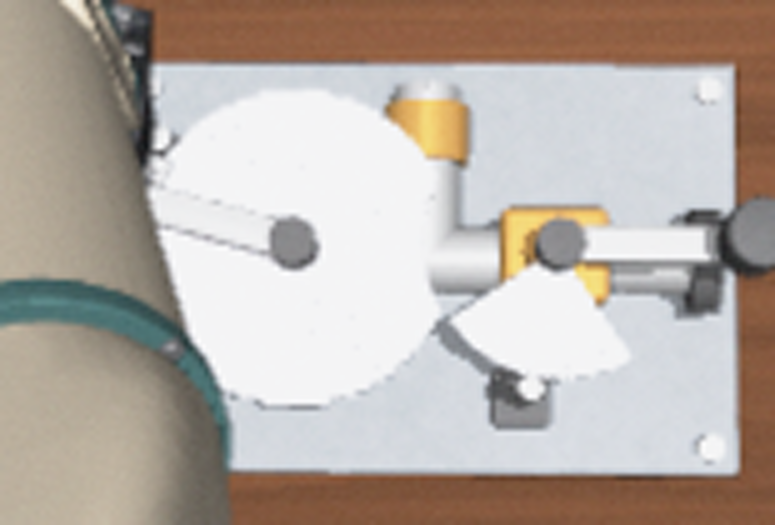

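The tab, at (155,165), is now almost at the stop post at (160,138), and the bite faces the delivery valve. I'll use finer steps.

move_arm --series '[[[-0.0002,0.0007,0],0.01],[[-0.0003,0.0014,0],0.015]]'

```text
clock: 8.25
eef_pos: [603.9, 123.2, 124.5]
tool_rot: [-3.133, 0.002, 1.235]
force: [-3.1, 1.8, 2.4]
width: 25.6
```

```bash
python3 -c "
from h import *
iso()"
```

```text
r 91.1 thw 1.935 yawth 1.907 Fr 0.6 Ft -3.6 z 124.5 w 25.6 t 8.25 q7 -0.69
```

move_arm --series '[[[-0.0002,0.0006,0],0.007],[[-0.0003,0.0012,0],0.014]]'

```text
clock: 8.5
eef_pos: [604.8, 122.7, 124.5]
tool_rot: [-3.132, 0.002, 1.22]
force: [-4.3, 2.8, 2.8]
width: 25.4
```

```bash
python3 -c "
from h import *
iso()"
```

```text
r 90.9 thw 1.945 yawth 1.922 Fr 1.2 Ft -5.0 z 124.5 w 25.4 t 8.5 q7 -0.7
```

move_arm --series '[[[-0.0001,0.0004,0],0.005],[[-0.0002,0.0008,0],0.01]]'

```text
clock: 8.75
eef_pos: [604.8, 122.6, 124.4]
tool_rot: [-3.131, 0.002, 1.21]
force: [-6.0, 1.6, 3.4]
width: 25.4
```

```bash
python3 -c "
from h import *
iso()"
```

```text
r 90.9 thw 1.946 yawth 1.932 Fr -0.6 Ft -6.2 z 124.4 w 25.4 t 8.75 q7 -0.71
```

move_arm --series '[[[0,0.0008,0],0],[[0,0.0013,0],0],[[0,0.0013,0],0]]'

```text
clock: 9.12
eef_pos: [605.0, 122.6, 124.4]
tool_rot: [-3.129, 0.002, 1.21]
force: [-5.8, 2.8, 4.7]
width: 25.8
```

```bash
python3 -c "
from h import *
iso()"
```

```text
r 90.9 thw 1.948 yawth 1.931 Fr 0.6 Ft -6.4 z 124.4 w 25.8 t 9.125 q7 -0.71
```

move_arm --series '[[[0,0.0015,0],0],[[0,0.0025,0],0],[[0,0.0025,0],0]]'

```text
clock: 9.5
eef_pos: [605.5, 122.5, 124.3]
tool_rot: [-3.125, 0.003, 1.211]
force: [-7.4, 3.6, 5.5]
width: 25.8
```

```bash
python3 -c "
from h import *
iso()"
```

```text
r 91.0 thw 1.954 yawth 1.931 Fr 0.8 Ft -8.2 z 124.3 w 25.8 t 9.5 q7 -0.71
```

move_arm --series '[[[0,0.002,0],0],[[0,0.0038,0],0],[[0,0.0038,0],0]]'

```text
clock: 9.88
eef_pos: [606.1, 122.4, 124.2]
tool_rot: [-3.12, 0.005, 1.211]
force: [-10.0, 3.8, 7.6]
width: 25.5
```

```bash
python3 -c "
from h import *
iso()"
```

```text
r 91.1 thw 1.96 yawth 1.93 Fr 0.0 Ft -10.7 z 124.2 w 25.5 t 9.875 q7 -0.7
```

move_arm --series '[[[0,-0.003,0],0],[[0,-0.004,0],0],[[0,-0.004,0],0],[[0,-0.004,0],0]]' --claw 0.5

```text
clock: 10.38
eef_pos: [602.9, 123.4, 124.3]
tool_rot: [-3.121, 0.005, 1.211]
force: [-0.1, -0.0, -1.3]
width: 42.5
```

move_arm --series '[[[0,0,-0.02],0],[[0,0,-0.05],0],[[0,0,-0.08],0],[[0,0,-0.1],0]]'

```text
clock: 10.88
eef_pos: [605.8, 122.9, 225.8]
tool_rot: [-3.123, 0.004, 1.211]
force: [0.4, 0.2, -0.9]
width: 42.7
```

```bash
python3 -c "
from h import *
iso()
rel([566.8,-183,215],np.pi/2-.0236)"
```

```text
r 91.5 thw 1.955 yawth 1.931 Fr 0.4 Ft 0.3 z 225.8 w 42.7 t 10.875 q7 -0.69
shift [-0.3     0.0716  0.0105] turn -0.337 q [-0.15  0.6  -0.15  1.6   0.09  0.97 -0.69] F [ 0.4  0.2 -0.9] t 10.875
```

move_arm --series '[[[-0.06,0.014,0.0],-0.07],[[-0.12,0.028,0.0],-0.14],[[-0.18,0.043,0.0],-0.21],[[-0.24,0.057,0.0],-0.28],[[-0.3,0.0715,0.005],-0.337]]' --claw 0.7

```text
clock: 11.5
eef_pos: [567.0, -185.3, 221.0]
tool_rot: [-3.124, -0.002, 1.549]
force: [1.1, 0.9, 0.6]
width: 59.7
```

```bash
python3 -c "
from h import *
rel([566.5,-182.5,170],np.pi/2-.0236)
cv2.imwrite('pics/t6.png',cv2.resize(get_image('top')[155:260,205:375],None,fx=4.6,fy=4.6,interpolation=cv2.INTER_CUBIC))"
```

```text
shift [0.0026 0.0004 0.051 ] turn 0.002 q [ 0.41  0.58 -0.23  1.66  0.16  0.94  0.1 ] F [1.1 0.9 0.6] t 11.5
```

View pics/t6.png

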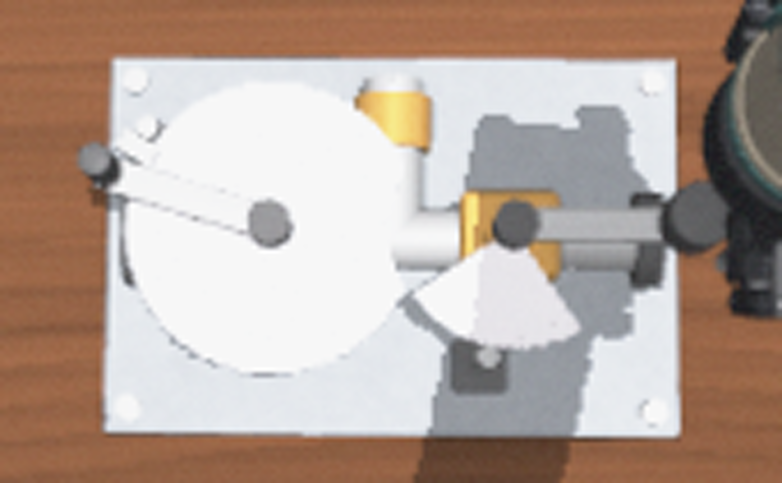

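The isolator tab touches its post at (148,128), so it stayed home. The gripper is above the thick grip, and I'll descend.

move_arm --series '[[[0.0025,0,0.025],0],[[0.0025,0,0.05],0],[[0.0025,0,0.065],0],[[0.0025,0,0.08],0],[[0.0025,0,0.094],0]]'

```text
clock: 12.18
eef_pos: [562.0, -195.8, 125.3]
tool_rot: [-3.121, 0.006, 1.539]
force: [0.3, 0.3, -0.7]
width: 60.0
```

```bash
cat >> h.py <<'E'
def dl(A=np.array([568.5,-91.8])):
    s=read_state();v=s["eef_pos"][:2]-A;th=np.arctan2(-v[0],-v[1]);y=s["tool_rot"][2];u=-np.array([np.cos(y),np.sin(y)]);t=-np.array([np.sin(y),-np.cos(y)]);F=s["force"][:2]
    print("r",np.hypot(*v).round(1),"thw",th.round(3),"yawth",round(np.pi/2-y,3),"Fr",(F@u).round(1),"Ft",(F@t).round(1),"z",s["eef_pos"][2].round(1),"w",round(s["width"],1),"t",s["clock"],"q7",s["qpos"][6].round(2))
E
python3 -c "
from h import *
dl()"
```

```text
r 104.2 thw 0.062 yawth 0.032 Fr -0.3 Ft -0.3 z 125.3 w 60.0 t 12.175 q7 0.07
```

move_arm --series '[[[0.0,0,0],0],[[0,0,0],0]]'

```text
clock: 12.42
eef_pos: [562.5, -195.8, 125.6]
tool_rot: [-3.122, 0.007, 1.539]
force: [0.1, -0.7, -0.0]
width: 59.6
```

```bash
python3 -c "
from h import *
dl();s=read_state();print(s['eef_pos'],s['qpos'].round(2),s['tau'].round(1),s['force'])
rel([566.5,-182.5,125],np.pi/2-.0236)"
```

```text
r 104.2 thw 0.058 yawth 0.032 Fr 0.7 Ft -0.1 z 125.6 w 59.6 t 12.425 q7 0.07
[ 562.50048194 -195.8155123   125.64137609] [ 0.4   0.69 -0.2   1.75  0.2   0.73  0.07] [ -0.  -54.2  -2.  -14.5   0.    0.1  -0. ] [ 0.09145957 -0.67856992 -0.02294325]
shift [0.0134 0.0036 0.0005] turn -0.008 q [ 0.4   0.69 -0.2   1.75  0.2   0.73  0.07] F [ 0.1 -0.7 -0. ] t 12.425
```

move_arm --series '[[[0.004,0.001,0],0],[[0.008,0.0025,0],0],[[0.0125,0.0035,0],0],[[0.0125,0.0035,0],0]]'

```text
clock: 12.92
eef_pos: [566.7, -182.6, 125.6]
tool_rot: [-3.122, 0.006, 1.54]
force: [-0.3, -0.5, 0.3]
width: 59.8
```

```bash
python3 -c "
from h import *
dl()
s=get_image('side');cv2.imwrite('pics/s7.png',cv2.resize(s[120:300,180:380],None,fx=3.3,fy=3.3,interpolation=cv2.INTER_CUBIC))"
```

```text
r 90.9 thw 0.02 yawth 0.031 Fr 0.6 Ft 0.3 z 125.6 w 59.8 t 12.925 q7 0.05
```

View pics/s7.png

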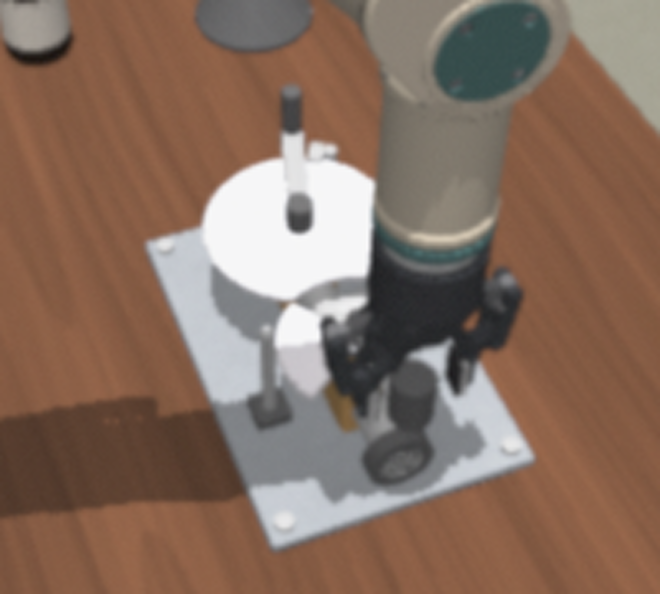

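The fingers, at (360,400) and (458,385), straddle the thick post, whose top is at (412,370). I'll narrow the opening and start gently, feeling for the lock around 0.2 rad.

move_arm --series '[[[0.0,0,0],0],[[0,0,0],0]]' --claw 0.5

```text
clock: 13.22
eef_pos: [566.4, -183.3, 125.5]
tool_rot: [-3.122, 0.007, 1.539]
force: [-0.0, 0.6, -0.3]
width: 42.6
```

move_arm --series '[[[0,-0.003,0],0.02],[[0,-0.006,0],0.05],[[0.0005,-0.009,0],0.08],[[0.001,-0.012,0],0.11]]'

```text
clock: 13.72
eef_pos: [555.0, -182.4, 125.8]
tool_rot: [-3.125, 0.009, 1.427]
force: [3.3, -1.3, -4.2]
width: 42.7
```

```bash
python3 -c "
from h import *
dl()"
```

```text
r 91.6 thw 0.148 yawth 0.144 Fr 0.8 Ft -3.5 z 125.8 w 42.7 t 13.725 q7 -0.04
```

move_arm --series '[[[0.0005,-0.002,0],0.02],[[0.001,-0.004,0],0.045],[[0.001,-0.006,0],0.065],[[0.0015,-0.008,0],0.09]]'

```text
clock: 14.22
eef_pos: [547.3, -180.3, 126.1]
tool_rot: [-3.126, 0.011, 1.335]
force: [4.8, -3.1, -2.5]
width: 42.8
```

move_arm --series '[[[0.0,-0.0015,0],0.02],[[0.0,-0.003,0],0.035]]'

```text
clock: 14.48
eef_pos: [544.2, -179.4, 126.1]
tool_rot: [-3.126, 0.012, 1.299]
force: [3.4, -2.0, -2.4]
width: 42.8
```

move_arm --series '[[[0.0,-0.0015,0],0.02],[[0.0,-0.003,0],0.035]]'

```text
clock: 14.72
eef_pos: [541.1, -178.5, 126.1]
tool_rot: [-3.127, 0.012, 1.263]
force: [4.1, -2.5, -2.3]
width: 42.6
```

```bash
python3 -c "
from h import *
dl()"
```

```text
r 90.9 thw 0.306 yawth 0.308 Fr 1.1 Ft -4.6 z 126.1 w 42.6 t 14.725 q7 -0.17
```

move_arm --series '[[[0.0,-0.003,0],0.035],[[0.0005,-0.006,0],0.07],[[0.0005,-0.009,0],0.1],[[0.001,-0.012,0],0.135],[[0.001,-0.015,0],0.17]]'

```text
clock: 15.35
eef_pos: [527.1, -172.5, 126.3]
tool_rot: [-3.129, 0.014, 1.091]
force: [4.1, -1.2, -2.7]
width: 42.9
```

```bash
python3 -c "
from h import *
dl()"
```

```text
r 90.7 thw 0.474 yawth 0.48 Fr -0.8 Ft -4.2 z 126.3 w 42.9 t 15.35 q7 -0.3
```

move_arm --series '[[[0.0,-0.006,0],0.065],[[0.0005,-0.012,0],0.13],[[0.0015,-0.018,0],0.2],[[0.003,-0.024,0],0.265],[[0.0045,-0.029,0],0.33]]'

```text
clock: 15.98
eef_pos: [503.4, -154.9, 126.8]
tool_rot: [-3.135, 0.017, 0.758]
force: [3.4, -1.9, -2.1]
width: 42.6
```

```bash
python3 -c "
from h import *
dl()"
```

```text
r 90.6 thw 0.801 yawth 0.813 Fr -1.2 Ft -3.7 z 126.8 w 42.6 t 15.975 q7 -0.56
```

move_arm --series '[[[0.0,-0.006,0],0.065],[[0.0005,-0.012,0],0.13],[[0.0015,-0.018,0],0.2],[[0.003,-0.024,0],0.265],[[0.0045,-0.029,0],0.33]]'

```text
clock: 16.6
eef_pos: [486.6, -130.7, 127.1]
tool_rot: [-3.141, 0.018, 0.424]
force: [3.6, -2.4, -2.4]
width: 42.6
```

move_arm --series '[[[0.0,-0.005,0],0.055],[[0.0005,-0.01,0],0.11],[[0.001,-0.015,0],0.165],[[0.002,-0.02,0],0.22],[[0.003,-0.025,0],0.28]]'

```text
clock: 17.23
eef_pos: [479.0, -107.1, 127.4]
tool_rot: [3.137, 0.017, 0.14]
force: [3.8, -2.3, -0.6]
width: 42.6
```

```bash
python3 -c "
from h import *
dl()"
```

```text
r 90.7 thw 1.402 yawth 1.431 Fr -3.4 Ft -2.8 z 127.4 w 42.6 t 17.225 q7 -1.06
```

move_arm --series '[[[0.0,-0.0025,0],0.02],[[0.0,-0.005,0],0.045],[[0.0005,-0.0075,0],0.07],[[0.001,-0.01,0],0.095],[[0.001,-0.012,0],0.12]]'

```text
clock: 17.85
eef_pos: [477.5, -95.2, 127.4]
tool_rot: [3.135, 0.018, 0.018]
force: [-0.5, -4.1, 3.0]
width: 42.6
```

move_arm --series '[[[0.0,-0.001,0],0.01],[[0.0,-0.002,0],0.02]]'

```text
clock: 18.1
eef_pos: [477.4, -93.2, 127.4]
tool_rot: [3.134, 0.018, -0.003]
force: [0.0, -3.9, 2.8]
width: 42.8
```

```bash
python3 -c "
from h import *
dl()"
```

```text
r 91.1 thw 1.556 yawth 1.573 Fr -0.1 Ft -3.9 z 127.4 w 42.8 t 18.1 q7 -1.19
```

Now fine steps until the force rises.

move_arm --series '[[[0.0,-0.001,0],0.01],[[0.0,-0.002,0],0.02]]'

```text
clock: 18.35
eef_pos: [477.4, -91.1, 127.4]
tool_rot: [3.134, 0.018, -0.023]
force: [-0.4, -4.4, 3.0]
width: 43.0
```

move_arm --series '[[[0.0,-0.0008,0],0.01],[[0.0,-0.0016,0],0.015]]'

```text
clock: 18.6
eef_pos: [477.4, -89.4, 127.3]
tool_rot: [3.134, 0.018, -0.039]
force: [-0.8, -4.0, 4.2]
width: 42.6
```

move_arm --series '[[[0.0,-0.0008,0],0.01],[[0.0,-0.0016,0],0.015]]'

```text
clock: 18.85
eef_pos: [477.4, -87.8, 127.3]
tool_rot: [3.133, 0.018, -0.054]
force: [-1.2, -4.7, 3.3]
width: 42.2
```

move_arm --series '[[[0.0,-0.0008,0],0.005],[[0.0,-0.0014,0],0.01]]'

```text
clock: 19.1
eef_pos: [477.3, -86.3, 127.3]
tool_rot: [3.133, 0.018, -0.064]
force: [-0.6, -4.6, 4.0]
width: 42.9
```

```bash
python3 -c "
from h import *
dl()"
```

```text
r 91.4 thw 1.631 yawth 1.635 Fr 0.3 Ft -4.7 z 127.3 w 42.9 t 19.1 q7 -1.24
```

move_arm --series '[[[0.0,-0.0008,0],0.005],[[0.0,-0.0014,0],0.01]]'

```text
clock: 19.35
eef_pos: [477.3, -85.0, 127.3]
tool_rot: [3.133, 0.018, -0.075]
force: [-1.0, -3.9, 3.9]
width: 42.9
```

move_arm --series '[[[0.0,-0.0007,0],0.005],[[0.0,-0.0012,0],0.01]]'

```text
clock: 19.6
eef_pos: [477.5, -84.5, 127.3]
tool_rot: [3.132, 0.017, -0.086]
force: [-0.8, -6.7, 3.3]
width: 42.7
```

```bash
python3 -c "
from h import *
dl()"
```

```text
r 91.3 thw 1.651 yawth 1.656 Fr 0.3 Ft -6.7 z 127.3 w 42.7 t 19.6 q7 -1.26
```

move_arm --series '[[[0,-0.0015,0],0],[[0,-0.0025,0],0],[[0,-0.0025,0],0]]'

```text
clock: 19.98
eef_pos: [477.4, -83.5, 127.3]
tool_rot: [3.13, 0.017, -0.087]
force: [-1.9, -8.4, 2.4]
width: 43.1
```

```bash
python3 -c "
from h import *
dl()"
```

```text
r 91.5 thw 1.661 yawth 1.658 Fr 1.1 Ft -8.6 z 127.3 w 43.1 t 19.975 q7 -1.27
```

move_arm --series '[[[0,-0.002,0],0],[[0,-0.0035,0],0],[[0,-0.0035,0],0]]'

```text
clock: 20.35
eef_pos: [477.3, -82.7, 127.2]
tool_rot: [3.127, 0.017, -0.089]
force: [-2.0, -10.5, 3.1]
width: 42.8
```

```bash
python3 -c "
from h import *
dl()"
```

```text
r 91.6 thw 1.67 yawth 1.66 Fr 1.0 Ft -10.6 z 127.2 w 42.8 t 20.35 q7 -1.27
```

move_arm --series '[[[0,0.003,0],0],[[0,0.004,0],0],[[0,0.004,0],0],[[0,0.004,0],0]]' --claw 0.68

```text
clock: 20.85
eef_pos: [477.0, -86.1, 127.2]
tool_rot: [3.127, 0.017, -0.089]
force: [-0.4, 0.7, 0.3]
width: 58.3
```

move_arm --series '[[[0,0,-0.015],0],[[0,0,-0.04],0],[[0,0,-0.07],0],[[0,0,-0.1],0],[[0,0,-0.12],0]]'

```text
clock: 21.48
eef_pos: [479.8, -84.5, 249.6]
tool_rot: [3.128, 0.015, -0.089]
force: [-0.0, -0.0, 0.0]
width: 58.1
```

move_arm --series '[[[0.03,0.04,0],0],[[0.06,0.08,0],0],[[0.06,0.13,0],0],[[0.06,0.18,0],0],[[0.06,0.22,0],0]]'

```text
clock: 22.1
eef_pos: [519.5, -311.2, 253.0]
tool_rot: [3.127, 0.014, -0.09]
force: [0.0, 0.2, -0.1]
width: 58.3
```

```bash
python3 -c "
from h import *
dl()
cv2.imwrite('pics/t8.png',cv2.resize(get_image('top')[155:280,205:375],None,fx=4.6,fy=4.6,interpolation=cv2.INTER_CUBIC))"
```

```text
r 224.8 thw 0.22 yawth 1.661 Fr -0.0 Ft 0.2 z 253.0 w 58.3 t 22.1 q7 -0.97
```

View pics/t8.png

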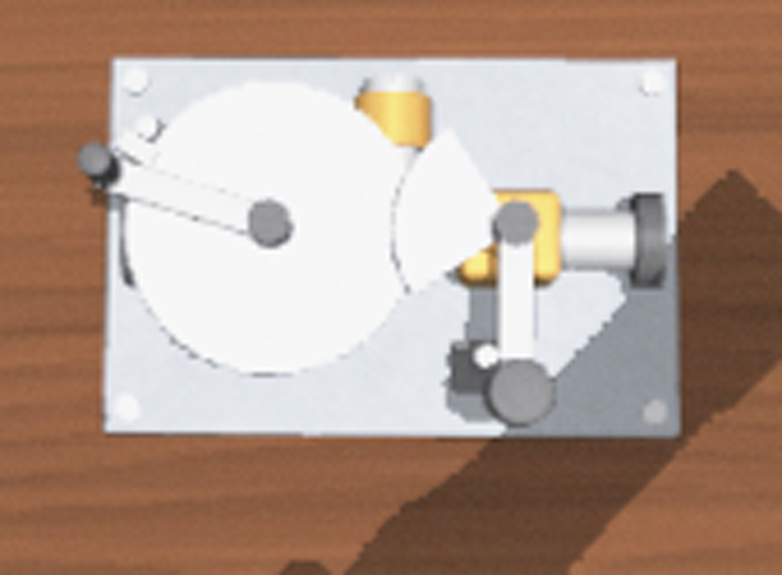

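The delivery lever sits against its post at (487,356), with its grip at (520,390). The isolator is unchanged: tab against its post at (148,128), grip at (97,163). The arm is clear, so I'm handing in.

move_arm --series '[[[0,0,0],0],[[0,0,0],0]]'

```text
clock: 22.4
eef_pos: [517.7, -317.6, 254.1]
tool_rot: [3.12, 0.013, -0.096]
force: [0.7, 0.2, -0.8]
width: 58.1
```

```bash
python3 -c "
from h import *
print(read_state()['qd'].round(3),finish_job())"
```

```text
the job is handed in; nothing more can be done
[-0.017  0.002 -0.018  0.008 -0.008  0.     0.003] None
```

Both valves are home against their stop posts, and the job is handed in at about 22.4 s of the 72 s allowed.

- **Isolating valve:** I turned it clockwise first. I felt its stop near 1.9 rad, where I had estimated about 1.8. I pressed to about 10.7 N at the grip, roughly 6–7 N of it on the post after friction, and let go.
- **Delivery valve:** It then passed the lock freely, with only 3–5 N of friction. It met its stop at about 1.6 rad and was pressed to about 10.6 N at the grip before I let go.
- **Final check:** The last top view shows the tab against the isolator post and the delivery lever against its own post. The isolator looks the same as when I released it. The arm was clear of everything, with the force reading near zero.
- **Bystanders:** The arm never went near the bottle, funnel, jug or cap. I did not check them in a last picture.
- **What disagreed:** The descent over the delivery grip ended about 13 mm off its target, without contact, and I corrected it before pushing. I did not find the cause.

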